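# Put the bench scraper away and tip the bin lid shut

## Robot

A 6-joint arm with a two-finger parallel gripper is mounted at the origin on the work surface. World frame = base frame: x ahead of the robot, y to its left, z up, the work surface at z = 0. Lengths are in m, angles in rad, forces in N, time in s.
With the tool pointing down it reaches from about 0.225 to 0.875 m from the base axis. Payload 3.4 kg.
Tool frame: the origin (TCP) lies on the centre line of the jaws, within the pads' length; the fingertips stand 11 mm ahead of it and the grasp point (between the pads) lies 8 mm behind it; z points along the fingers, y is the line along which they close (so a half turn about z gives the same grasp; the last joint's range is limited). The gripper opens to 85 mm and grips with 20 to 120 N. Pads are 22 mm wide; open, the fingers measure 114 mm over their backs; the gripper's body (76 mm by 85 mm) begins 54 mm behind the grasp point. The pads swing forward as they close: fully open they stand 13 mm farther back than shut.
Start: joints at [-1.236, 0.276, 1.505, -0, 1.361, -0.121], TCP at [0.253, -0.516, 0.216] pointing down, gripper open.
Joint ranges: [-2.89, 2.89], [-0.75, 2.08], [0.22, 2.7], [-1.18, 4.32], [0.11, 2.71], [-2.7, 2.7]. Speed limits (rad/s): [2.57, 2.57, 3.14, 3.14, 3.14, 3.14].

## Interface

Orientations are given as a unit quaternion [w, x, y, z].
In Python, from rig import manip, eyes, job gives the robot as it stands.
- The arm moves only by the tool drive_tool, never from a script. Its argument "rows" is a list of rows, each a list of 3 entries, a list of its own where there are three numbers: the turn, a rotation vector about the world's x, y, z in rad, then the shift along the world's x, y, z in cm, then the finger opening in cm, from 0 to 8.54. A call has 1 to 8 rows; each row shifts and turns the commanded pose from where the row before left it; what a row does not reach is not made up. A row lasts 1/8 s, in which the tool goes at most 62.5 mm and 10.7 degrees, less where a joint would pass 70% of its speed; a pose out of reach is approached as far as the arm can. A call is refused whole if a number of a shift passes 6.25 or a number of a turn 0.188, either way. A call with a gripper value outside its range is refused whole. The fingers move at their own pace and stop on an object; "force" is the grip in N (left out, the last holds). Time passes only in rows, so rows that do not move let the fingers close. It gives the time, the measured TCP pose, the force, the opening and the grip force at its end, in the units of the state.
- manip.get_state(): the state, without advancing time (a new reading comes with each control period).
- eyes.get_image(name): name is "side" or "top" or "wrist"; returns the picture (480x640x3 uint8, red, green, blue); there is no depth.
- eyes.get_calibration(name): a dict with "camera_matrix" (3x3 intrinsics, pixels), "view" (4x4, takes a point from world to camera coordinates). Camera axes: x right, y up, looking along -z (the intrinsics and any distortion apply to the point x, -y, -z); pixel columns grow to the right and rows downward; lengths in m; the calibration is good to about 2 mm. A picture is of the moment at which its call begins: read the wrist's pose just before it. get_calibration takes no time and is no camera call; for the wrist camera it gives the pose at the moment of the call.
- job.sign_off(): hands the job in; it is judged then, once.
The state is a dict: "clock": time; "qpos": joint angles; "qd": joint speeds; "effort": joint torques, N m; "position": TCP position; "ee_rot": TCP orientation; "contact_force": force on the tool from outside, world axes, zero at the start; "moment": the same for the moment, N m; "width": finger opening in m; "gripper_force": force on a finger pad.
Only numpy, scipy, OpenCV 4.12 (cv2) and the standard library are available. Lean on these libraries where they do the work, as an engineer would, in place of code of your own. Each camera call takes 0.05 s, during which the arm holds its last target. There are 200 camera calls.

## Task

Put the bench scraper away in the empty wide compartment of the steel bench bin: lower it in gently rather than dropping it, so that it lies flat on the bottom with its grip bar up. Then tip the open lid over past upright and let it fall shut by its own weight without pushing it down or guiding it on the way. Leave the loaf, the seed tin, the scale and the brush in the bin where they are.

Things in the scene. Friction and masses are not known exactly. Their poses are not given: they have to be found in the camera images.
- scraper: Bench scraper flat on the table, about 0.26 kg. Steel blade 96 mm (x) by 140 mm (y), 3 mm thick, flat underside. A dark wooden grip bar stands on the blade along y: 140 mm long, 26 mm wide, centre line at x = -35 mm, top 31 mm above the underside; the rest of the blade, to x = +48 mm, is bare. Origin: centre of the underside of the 96 x 140 outline; z up.
- bin: Fixed open-topped steel bin at any yaw, 190 (x) by 270 (y) by 70 mm high, walls 5, floor 4 mm thick. A 45 mm tall partition along x at y = -52 mm splits it: wide empty compartment y = -50 to +130, x = -90 to +90 mm (180 x 180 mm); narrow one y = -130 to -54 mm with the brush. Hinge side of the lid: +x. Origin: centre of the underside; z up.
- bin_bay (a point): Centre of the floor of the wide compartment (on the floor, 4 mm above the table); axes as the bin's.
- lid (a joint): Hinge angle of the lid, rad: 0 = shut flat on the rim, 1.57 = upright, 1.95 = fully open against its stop, leaning outward beyond the bin's +x side, where it rests at first. Free-swinging: short of upright it falls back open; tipped inward past about 1.45 it falls shut by itself in about a second. It takes under 3 N at the free edge.
- lid_hinge (a point): Middle of the lid's hinge line, 95 mm from the bin's centre along the bin's +x, 70 mm above the table; the line runs along the bin's y.
- lid_edge (a point): Middle of the lid's free edge. The lid is a wooden board 190 mm (hinge to free edge) by 270 mm (along the hinge), 12 mm thick, about 0.4 kg; fully open, its free edge is about 245 mm above the table and 70 to 80 mm outward of the hinge line; swinging over, it rises to 261 mm.
- brush: Pastry brush 150 mm long lying in the narrow compartment; leave it alone. Origin: near its middle on the underside.
- loaf: Long loaf 240 mm long, 70 mm thick on the table, loose; leave it alone. Origin: centre of the underside.
- tin: Round shallow dark steel tin of orange seeds, 124 mm across, 28 mm high; leave it alone. Origin: centre of the underside.
- scale: Flat white weighing scale with a steel pan, 240 x 260 x 67 mm, 2.5 kg; leave it alone. Origin: centre of the underside.

How it is judged:
By the outcome, as a careful person would: the job done as asked, in the order asked, and still so for the second after the job is handed in, with the robot touching nothing.
It also fails if it takes over 56 s, if anything falls off the work surface, if the arm or the gripper's body presses on something with over 40 N, if the wrist force passes 120 N, or if a joint passes its speed limit or range.

## Working session

There is one attempt and no reset: what is moved stays moved. The work goes in short steps, Python scripts to look and compute and a tool call to move; the robot and the scene stay as the last step left them, time stands still between calls to the robot, and variables do not carry over. Pictures are saved under pics/ and viewed, at most 10 in all, crops included, and the job is handed in when it is done.

Besides the shell and the picture viewer there is one more tool, called after "Call:" as a command line: name --argument value ..., lists and objects as JSON in quotes. drive_tool: Moves the arm, as the interface text tells. Its arguments: {"type":"object","properties":{"rows":{"type":"array"},"force":{"type":"number"}},"required":["rows"]}

```bash
mkdir -p pics
python3 - <<'E'
from rig import manip, eyes
import cv2,json
for n in("top","side"):
    im=eyes.get_image(n);cv2.imwrite(f"pics/{n}0.png",im[:,:,::-1])
    c=eyes.get_calibration(n);print(n,c)
s=manip.get_state();print(s)
E
```

```text
top {'camera_matrix': array([[477.82481233,   0.        , 322.94090884],
       [  0.        , 477.82481233, 232.82433202],
       [  0.        ,   0.        ,   1.        ]]), 'view': array([[ 1.05049017e-02, -9.99884482e-01, -1.09850005e-02,
        -1.19081975e-03],
       [ 9.98180551e-01,  9.83344237e-03,  5.94885855e-02,
        -5.74127142e-01],
       [-5.93736932e-02, -1.15899356e-02,  9.98168542e-01,
        -1.22555000e+00],
       [ 0.00000000e+00,  0.00000000e+00,  0.00000000e+00,
         1.00000000e+00]])}
side {'camera_matrix': array([[468.78703167,   0.        , 325.46323882],
       [  0.        , 468.78703167, 234.39161716],
       [  0.        ,   0.        ,   1.        ]]), 'view': array([[-0.71360068,  0.70042611, -0.01331653,  0.414307  ],
       [-0.4917879 , -0.48731957,  0.72157072,  0.21741903],
       [ 0.49891756,  0.52146226,  0.69221266, -1.61731316],
       [ 0.        ,  0.        ,  0.        ,  1.        ]])}
{'clock': 0.1, 'qpos': array([-1.23600759e+00,  2.76557367e-01,  1.50601712e+00, -2.04364449e-05,
        1.36071446e+00, -1.21005641e-01]), 'qd': array([-0.00069275, -0.00183799, -0.00365556, -0.00099635,  0.00020127,
       -0.0004612 ]), 'effort': array([ 3.88535761e-05, -4.17700732e+01, -2.46404654e+01, -3.71624283e-04,
        5.80159191e-03, -1.40493714e-05]), 'position': array([ 0.25291929, -0.5158259 ,  0.21530742]), 'ee_rot': array([-8.42242358e-04,  9.74142801e-01,  2.25931589e-01, -1.00422155e-04]), 'contact_force': array([-0.2705945 ,  0.43922457, -0.40498205]), 'moment': array([ 0.03576361, -0.0332597 ,  0.00543008]), 'gripper_force': 0.0, 'width': 0.0855194679832049}
```

View pics/top0.png

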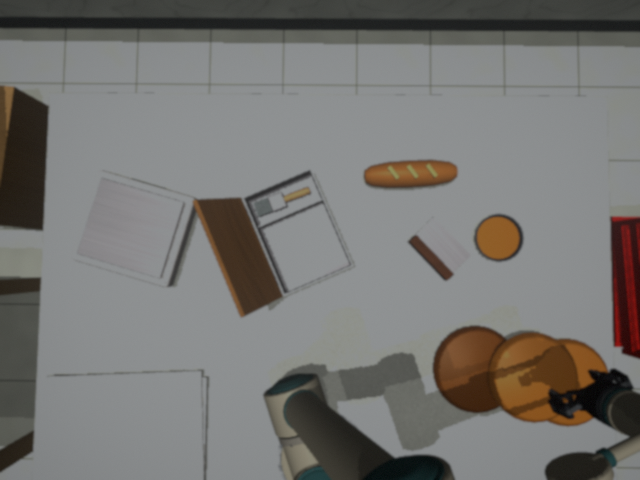

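View pics/side0.png

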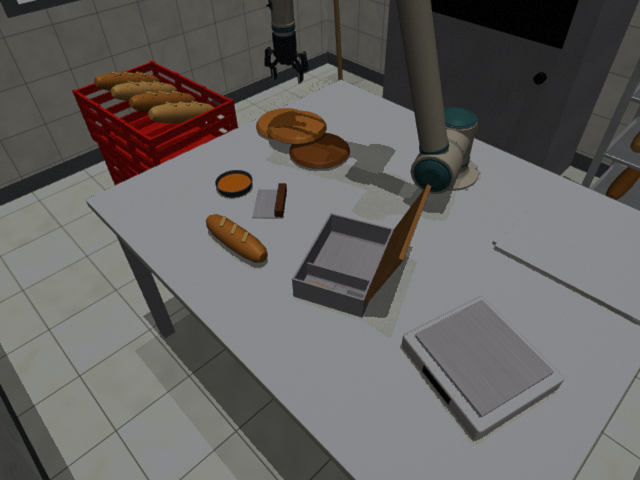

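The top view shows the bar from about (411,238) to (449,277) with the blade to its upper right. The bin's rim corners are near (312,171), (354,266) and (275,305), and its lid leans to image-left with its free edge from (196,200) to (243,316). The brush is in the upper compartment. The side view agrees. Next I'll measure with masks and enlarge the bin.

```bash
cat > h.py <<'E'
import numpy as np, cv2
from rig import manip, eyes
def ray(c,px,z):
    K,V=c["camera_matrix"],c["view"]
    d=np.linalg.inv(K)@np.array([px[0],px[1],1.]); d=np.array([d[0],-d[1],-d[2]])
    R,t=V[:3,:3],V[:3,3]; o=-R.T@t; w=R.T@d
    return o+w*(z-o[2])/w[2]
def proj(c,p):
    q=c["view"][:3,:3]@np.array(p)+c["view"][:3,3]; q=c["camera_matrix"]@np.array([q[0],-q[1],-q[2]]); return q[:2]/q[2]
E
python3 - <<'E'
from h import *
for n,box in(("top",(395,215,475,290)),("side",(245,175,300,225))):
    im=cv2.imread(f"pics/{n}0.png");c=eyes.get_calibration(n)
    x0,y0,x1,y1=box;h=cv2.cvtColor(im[y0:y1,x0:x1],cv2.COLOR_BGR2HSV)
    m=((h[...,1]>100)&(h[...,2]<140)).astype(np.uint8)
    ct=max(cv2.findContours(m,0,2)[0],key=cv2.contourArea);r=cv2.minAreaRect(ct)
    b=cv2.boxPoints(r)+[x0,y0];print(n,r)
    for p in b: print(p,ray(c,p,.031).round(4),ray(c,p,.003).round(4))
    if n=="top":
        m2=cv2.inRange(im,(0,0,0),(255,255,255))
im=cv2.imread("pics/top0.png")[155:325,185:465]
a=cv2.resize(im[:,:185],None,fx=3.5,fy=3.5,interpolation=cv2.INTER_CUBIC)
cv2.imwrite("pics/bin.png",a)
s=cv2.resize(cv2.imread("pics/top0.png")[205:295,395:475],None,fx=6,fy=6,interpolation=cv2.INTER_CUBIC)
s=cv2.convertScaleAbs(s,alpha=2.2,beta=-170);cv2.imwrite("pics/scr.png",s)
E
```

```text
top ((35.835758209228516, 42.59147644042969), (51.70594787597656, 7.432160377502441), 46.84761428833008)
[410.44282913 241.2723484 ] [ 0.5538 -0.2201  0.031 ] [ 0.555  -0.2249  0.003 ]
[415.86486435 236.189188  ] [ 0.567  -0.2339  0.031 ] [ 0.5685 -0.2391  0.003 ]
[451.22868729 273.91060638] [ 0.4715 -0.3239  0.031 ] [ 0.4709 -0.331   0.003 ]
[445.80665207 278.99376678] [ 0.4585 -0.31    0.031 ] [ 0.4575 -0.3169  0.003 ]
side ((34.911766052246094, 24.64706039428711), (8.286943435668945, 32.38213348388672), 7.765166282653809)
[273.61866379 215.12982178] [ 0.5854 -0.2183  0.031 ] [ 0.5668 -0.2445  0.003 ]
[277.99391556 183.04462624] [ 0.4734 -0.33    0.031 ] [ 0.4515 -0.3596  0.003 ]
[286.20486832 184.16429901] [ 0.4585 -0.3063  0.031 ] [ 0.4361 -0.3352  0.003 ]
[281.82961655 216.24949646] [ 0.5713 -0.1967  0.031 ] [ 0.5522 -0.2223  0.003 ]
```

View pics/bin.png

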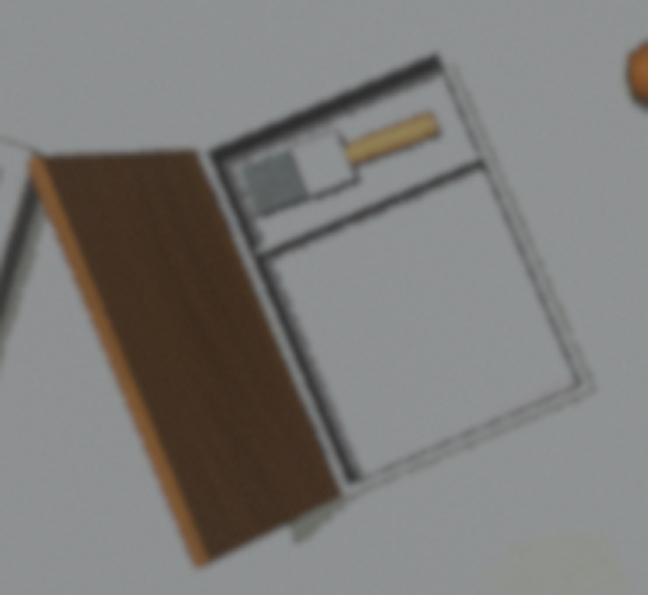

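View pics/scr.png

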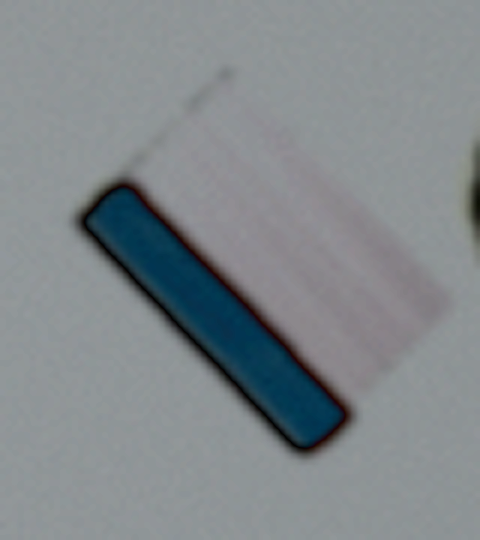

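Run:
```python
from h import *
c=eyes.get_calibration("top")
f=lambda p:(p[0]/3.5+185-.36,p[1]/3.5+155-.36)
P=[ray(c,f(p),.07) for p in((207,150),(440,58),(594,388),(343,495))]
W=np.array([[95,-135],[-95,-135],[-95,135],[95,135]])/1000
Q=np.array(P)[:,:2]
print(Q.round(4),[np.linalg.norm(Q[i]-Q[(i+1)%4]).round(4) for i in range(4)])
def fit(W,Q):
    H=(W-W.mean(0)).T@(Q-Q.mean(0));U,_,Vt=np.linalg.svd(H);R=Vt.T@np.diag([1,np.sign(np.linalg.det(Vt.T@U.T))])@U.T
    return R,Q.mean(0)-R@W.mean(0)
R,t=fit(W,Q);print("bin yaw",np.arctan2(R[1,0],R[0,0]),"org",t,"bay",t+R@[0,.04],"res",(Q-(W@R.T+t)).round(4).tolist())
for nm,p in dict(hinge=[.095,0],baygrip=[0,.04]).items():print(nm,t+R@p)
e=[ray(c,f(p),.245) for p in((35,157),(203,566))];print("lid edge",e,[(R.T@(x[:2]-t)).round(4) for x in e])
for p,z in(((580,380),.07),((580,380),.004),((487,165),.004)):print("in bin",p,z,(R.T@(ray(c,f(p),z)[:2]-t)).round(4))
g=lambda p:(p[0]/6+395-.4,p[1]/6+205-.4)
S=[((125,180),.031,(-.022,-.07)),((350,412),.031,(-.022,.07)),((303,455),.031,(-.048,.07)),((80,220),.031,(-.048,-.07)),((230,72),.003,(.048,-.07)),((455,300),.003,(.048,.07))]
Q=np.array([ray(c,g(p),z)[:2] for p,z,_ in S]);W=np.array([w for *_,w in S])
# handedness: +x blade dir, y = z x x
for sg in(1,-1):
    R2,t2=fit(W*[1,sg],Q);r=(Q-(W*[1,sg])@R2.T-t2)
    print("scr yaw",np.arctan2(R2[1,0],R2[0,0]),"org",t2,"bar mid",t2+R2@[-.035,0],"rms",np.abs(r).max().round(4))
sc=eyes.get_calibration("side");print(proj(sc,[*(t+R@[-.095,-.135]),.07]),proj(sc,[*(t+R@[-.095,.135]),.07]))
```

```text
[[ 0.6577  0.2033]
 [ 0.7255  0.0373]
 [ 0.4906 -0.0746]
 [ 0.4133  0.102 ]] [np.float64(0.1794), np.float64(0.2602), np.float64(0.1929), np.float64(0.2645)]
bin yaw 1.983362536277175 org [0.57179671 0.06698165] bay [0.53515292 0.05094319] res [[0.0003, -0.0049], [-0.008, 0.0032], [0.0044, -0.0005], [0.0033, 0.0022]]
hinge [0.53370537 0.15401066]
baygrip [0.53515292 0.05094319]
lid edge [array([0.62922493, 0.27706173, 0.245     ]), array([0.3827784 , 0.16916919, 0.245     ])] [array([ 0.1694, -0.1368]), array([0.1694, 0.1322])]
in bin (580, 380) 0.07 [-0.0903  0.1221]
in bin (580, 380) 0.004 [-0.093   0.1235]
in bin (487, 165) 0.004 [-0.0923 -0.0525]
scr yaw 2.352792172282595 org [ 0.5273375  -0.28614821] bar mid [ 0.55200189 -0.31098101] rms 0.0811
scr yaw -0.8046910373588697 org [ 0.53758973 -0.29663579] bar mid [ 0.51332304 -0.27141422] rms 0.0024
[291.35641375 277.6811384 ] [330.42796264 212.08071647]
```

Call:
drive_tool --rows '[[[0,0,0.039],[3.25,3.05,-0.5],8.5],[[0,0,0.039],[3.25,3.05,-0.5],8.5],[[0,0,0.039],[3.25,3.05,-0.5],8.5],[[0,0,0.039],[3.25,3.05,-0.5],8.5],[[0,0,0.039],[3.25,3.05,-0.5],8.5],[[0,0,0.039],[3.25,3.05,-0.5],8.5],[[0,0,0.039],[3.25,3.05,-0.5],8.5],[[0,0,0.039],[3.25,3.05,-0.5],8.5]]' --force 50

```text
clock: 1.1
position: [0.5138, -0.2711, 0.1756]
ee_rot: [-0.0, 0.927, 0.375, -0.0]
contact_force: [0.7, -0.4, 0.4]
width: 0.0848
gripper_force: 0.0
```

Call:
drive_tool --rows '[[[0,0,0],[0,0,0],8.5],[[0,0,0],[0,0,0],8.5]]'

```text
clock: 1.35
position: [0.5126, -0.2724, 0.1758]
ee_rot: [-0.0, 0.927, 0.375, -0.001]
contact_force: [0.1, 0.7, 0.1]
width: 0.0849
gripper_force: 0.0
```

Run:
```python
from h import *
s=manip.get_state();c=eyes.get_calibration("wrist");im=eyes.get_image("wrist")[:,:,::-1].copy()
cv2.imwrite("pics/w1.png",im)
w,x,y,z=s["ee_rot"];a=2*np.arctan2(y,x)-np.pi/2
print(s["clock"],s["position"],"tooly yaw",a,s["qpos"].round(2))
h=cv2.cvtColor(im,cv2.COLOR_BGR2HSV);m=((h[...,1]>90)&(h[...,2]<150)).astype(np.uint8)
for ct in sorted(cv2.findContours(m,0,2)[0],key=cv2.contourArea)[-3:]:
    r=cv2.minAreaRect(ct);print(r)
    b=np.array([ray(c,p,.031) for p in cv2.boxPoints(r)]);print(b.round(4).tolist(),b.mean(0))
t=eyes.get_calibration("top")
# bin refit
f=lambda p:(p[0]/3.5+185-.36,p[1]/3.5+155-.36)
Q=np.array([ray(t,f(p),.07)[:2] for p in((207,150),(440,58),(594,388),(343,495))])
W=np.array([[90,-130],[-90,-130],[-95,135],[95,135]])/1000
A=W-W.mean(0);B=Q-Q.mean(0);H=A.T@B;U,_,Vt=np.linalg.svd(H);R=Vt.T@U.T;t0=Q.mean(0)-R@W.mean(0)
print(np.linalg.det(R),"binyaw",np.arctan2(R[1,0],R[0,0]),t0,"bay",t0+R@[0,.04],"hinge",t0+R@[.095,0],(Q-W@R.T-t0).round(4).tolist())
```

```text
1.35 [ 0.51261997 -0.2723889   0.17576004] tooly yaw -0.8025649300004266 [-0.61  0.31  1.56 -0.    1.27  0.2 ]
((523.1229858398438, 31.852455139160156), (161.2669677734375, 68.70951843261719), 21.370620727539062)
[[0.6738, -0.2429, 0.031], [0.7127, -0.2244, 0.031], [0.767, -0.3343, 0.031], [0.7291, -0.3593, 0.031]] [ 0.72066489 -0.29023125  0.031     ]
((61.696529388427734, 419.7774658203125), (98.05884552001953, 166.1194305419922), 36.25383758544922)
[[0.0473, -0.1968, 0.031], [0.2694, -0.1823, 0.031], [0.267, -0.2771, 0.031], [0.0292, -0.3079, 0.031]] [ 0.15321755 -0.24102823  0.031     ]
((198.80191040039062, 406.95208740234375), (154.53482055664062, 149.78684997558594), 47.290611267089844)
[[0.2046, -0.2474, 0.031], [0.3771, -0.2558, 0.031], [0.3487, -0.4187, 0.031], [0.1494, -0.429, 0.031]] [ 0.26993584 -0.33773072  0.031     ]
0.9999999999999992 binyaw 1.9834986361898632 [0.57408681 0.06798436] bay [0.5374452  0.05194092] hinge [0.53598362 0.15500819] [[0.0006, 0.0007], [-0.0037, -0.0004], [0.0021, -0.0015], [0.001, 0.0012]]
```

View pics/w1.png

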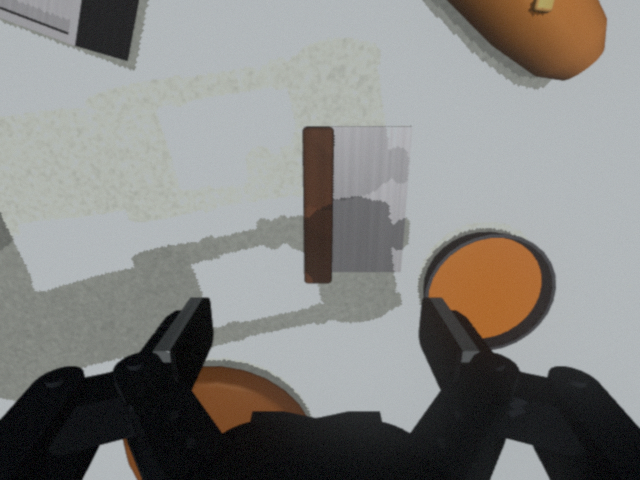

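Wrist view: the bar's top spans about (303,126) to (333,283), centred between the fingers (column 318). The blade extends to the right and the tin is well clear at (490,295).

Run:
```python
from h import *
c=eyes.get_calibration("wrist")
b=np.array([ray(c,p,.031) for p in((303,126),(333,127),(332,283),(304,283))]);print(b.round(4).tolist(),b.mean(0),[np.linalg.norm(b[i]-b[i-1]).round(4) for i in range(4)])
d=(b[0]+b[1]-b[2]-b[3])[:2];print("bar yaw",np.arctan2(d[1],d[0])-np.pi/2)
```

```text
[[0.5568, -0.2174, 0.031], [0.573, -0.2353, 0.031], [0.4741, -0.3324, 0.031], [0.4561, -0.3138, 0.031]] [ 0.51498797 -0.27472618  0.031     ] [np.float64(0.1394), np.float64(0.0242), np.float64(0.1387), np.float64(0.0259)]
bar yaw -0.8008497646651841
```

Call:
drive_tool --rows '[[[0,0,0],[0,0,-2.5],7],[[0,0,0],[0,0,-2.5],7],[[0,0,0],[0,0,-2.5],7],[[0,0,0],[0,0,-2],7]]'

```text
clock: 1.9
position: [0.5118, -0.2735, 0.0804]
ee_rot: [-0.0, 0.928, 0.373, -0.0]
contact_force: [-0.9, -0.2, 0.7]
width: 0.0702
gripper_force: 0.0
```

Call:
drive_tool --rows '[[[0,0,0],[0.2,0,-2.0],7],[[0,0,0],[0,0,-1.6],7],[[0,0,0],[0,0,-1.2],7],[[0,0,0],[0,0,-0.9],7],[[0,0,0],[0,0,0],7],[[0,0,0],[0,0,0],7]]'

```text
clock: 2.65
position: [0.5155, -0.2726, 0.0246]
ee_rot: [0.0, 0.927, 0.375, 0.0]
contact_force: [-0.9, -0.5, -1.4]
width: 0.07
gripper_force: 0.0
```

Call:
drive_tool --rows '[[[0,0,0],[0,0,-0.5],5],[[0,0,0],[0,0,0],3],[[0,0,0],[0,0,0],2],[[0,0,0],[0,0,0],1],[[0,0,0],[0,0,0],1],[[0,0,0],[0,0,0],1]]' --force 50

```text
clock: 3.4
position: [0.5151, -0.2724, 0.0192]
ee_rot: [0.0, 0.927, 0.375, 0.0]
contact_force: [-0.3, 0.2, 0.2]
width: 0.01
gripper_force: 0.0
```

Width reached 10 mm with no grip force, so the bar isn't between the pads. I'll look.

Run:
```python
from h import *
a=eyes.get_image("wrist")[:,:,::-1]; b=eyes.get_image("side")[:,:,::-1]
b=cv2.resize(b[120:260,190:350],(640,560)); a=cv2.resize(a,(640,480))
cv2.imwrite("pics/w2.png",np.hstack([cv2.resize(a,(400,300)),cv2.resize(b,(400,300))]))
c=eyes.get_calibration("wrist");print(manip.get_state()["position"])
```

```text
[ 0.51511741 -0.27234723  0.01915302]
```

View pics/w2.png

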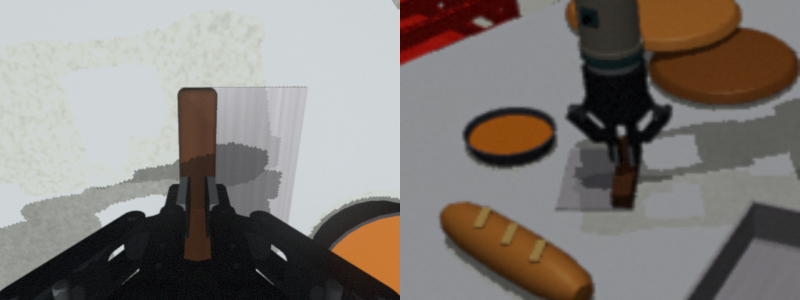

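The pictures show the fingers straddling the bar near its middle (wrist bar columns about 180–215, pads on either side). That disagrees with the reading, so I'll re-read with the jaws commanded fully shut.

Call:
drive_tool --rows '[[[0,0,0],[0,0,0],0],[[0,0,0],[0,0,0],0],[[0,0,0],[0,0,0],0],[[0,0,0],[0,0,0],0]]' --force 60

```text
clock: 4.0
position: [0.5151, -0.2723, 0.0191]
ee_rot: [0.0, 0.927, 0.375, 0.0]
contact_force: [-0.8, 0.6, -1.0]
width: 0.0002
gripper_force: 0.0
```

Run:
```python
from h import *
s=manip.get_state();print({k:s[k] for k in("clock","position","width","gripper_force","contact_force","moment")})
a=eyes.get_image("wrist")[:,:,::-1];cv2.imwrite("pics/w3.png",a[240:480,120:520])
```

```text
{'clock': 4.0, 'position': array([ 0.51511805, -0.27233246,  0.01912643]), 'width': 0.00019364310035850746, 'gripper_force': 0.0, 'contact_force': array([-0.81454175,  0.61752538, -0.97533579]), 'moment': array([ 0.01248999, -0.00290447,  0.00795185])}
```

View pics/w3.png

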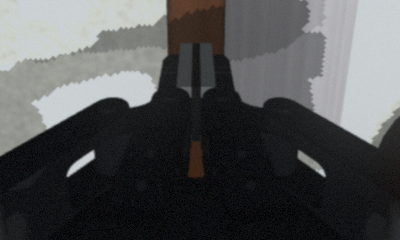

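The jaws closed completely and appear to be over the bar, not around it: the finger pair (crop 180–215) is narrower than the bar (168–225) and hides it. I'll check the true height against the cameras.

Run:
```python
from h import *
s=manip.get_state();p=s["position"];c=eyes.get_calibration("wrist");sd=eyes.get_calibration("side");tp=eyes.get_calibration("top")
V=c["view"];o=-V[:3,:3].T@V[:3,3];print("cam",o,"tcp",p)
for dz in(.011,0,-.008,-.03):
    q=p-[0,0,dz];print(dz,"wrist",proj(c,q).round(1),"side",proj(sd,q).round(1))
a=-.8008;x=np.array([np.cos(a),np.sin(a)]);y=np.array([-x[1],x[0]]);B=np.array([.515,-.2735])
for u,v in((.013,.07),(-.013,.07)):
    q=[*(B+u*x+v*y),.031];print("bar end expected wrist",proj(c,q).round(1),"side",proj(sd,q).round(1))
for n in("wrist","side"):
    im=eyes.get_image(n)[:,:,::-1];cv2.imwrite(f"pics/{n}_4.png",im)
    h=cv2.cvtColor(im,cv2.COLOR_BGR2HSV);m=((h[...,1]>100)&(h[...,2]<150)).astype(np.uint8)
    if n=="side":
        m[:, :255]=0;m[:,300:]=0;m[:170]=0;m[230:]=0
    else: 
        m[:,:250]=0;m[:,380:]=0;m[300:]=0
        for r in(150,170,200,250):
            k=np.where(m[r])[0];print("row",r,k.min() if len(k) else None,k.max() if len(k) else None)
    k=np.argwhere(m);print(n,k.min(0),k.max(0))
```

```text
cam [ 0.57201212 -0.21878687  0.17666263] tcp [ 0.51508225 -0.27231176  0.01909869]
0.011 wrist [313.4 276.3] side [280.3 202.2]
0 wrist [313.3 286. ] side [280.1 199.6]
-0.008 wrist [313.2 293.8] side [279.9 197.6]
-0.03 wrist [312.8 319.4] side [279.3 192.2]
bar end expected wrist [347.6 140.2] side [273.1 211. ]
bar end expected wrist [281.4 140.3] side [281.6 211. ]
row 150 287 344
row 170 287 344
row 200 287 344
row 250 288 342
wrist [145 286] [293 345]
side [170 259] [216 296]
```

The pixels hint that the tips are higher than reported: the bar looks 58 px wide where 66 were expected. Before any other move I'll check with blade corners and a combined close-up.

Run:
```python
from h import *
c=eyes.get_calibration("wrist");sd=eyes.get_calibration("side")
a=-.8008;x=np.array([np.cos(a),np.sin(a)]);y=np.array([-x[1],x[0]]);O=np.array([.515,-.2735])+.035*x
for q in((.048,.07,.003),(-.048,.07,0),(-.048,.07,.031),(-.022,.07,.031)):
    w=[*(O+q[0]*x+q[1]*y),q[2]];print(q,"wrist",proj(c,w).round(1))
A=cv2.imread("pics/wrist_4.png");B=cv2.imread("pics/side_4.png")[140:230,240:310]
B=cv2.resize(B,(400,514),interpolation=cv2.INTER_CUBIC);B=cv2.convertScaleAbs(B,alpha=1.6)
A=cv2.convertScaleAbs(A[120:480,260:520][:, :],alpha=2.0);A=cv2.resize(A,(371,514))
cv2.imwrite("pics/cmp.png",np.hstack([A,B]))
```

```text
(0.048, 0.07, 0.003) wrist [492.3 136.2]
(-0.048, 0.07, 0) wrist [287.3 136.1]
(-0.048, 0.07, 0.031) wrist [281.4 140.3]
(-0.022, 0.07, 0.031) wrist [347.6 140.2]
```

View pics/cmp.png

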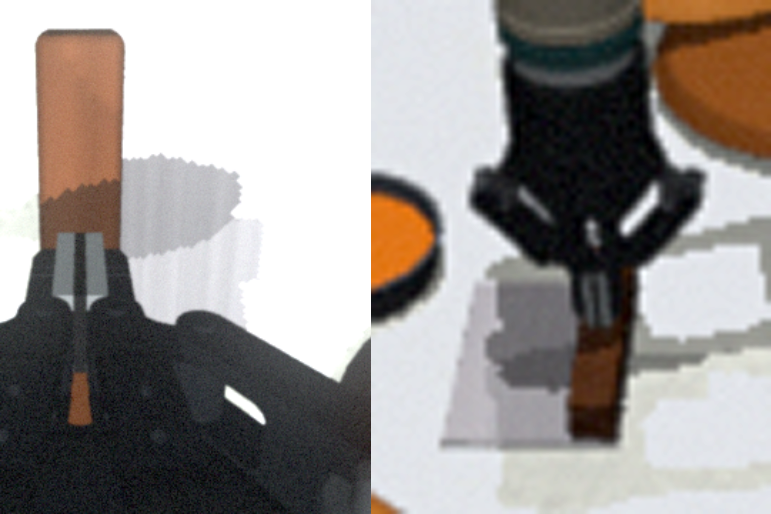

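The close-up shows both shut fingers standing on top of the bar's outline (left panel columns 58–105, tips at row 235), and the blade corner is where it was predicted. So the camera pose is right, and the real tips are higher than the stated tool geometry. I'll solve for the tip height.

Run:
```python
from h import *
c=eyes.get_calibration("wrist");sd=eyes.get_calibration("side");p=manip.get_state()["position"]
a=-.8008;x=np.array([np.cos(a),np.sin(a)]);y=np.array([-x[1],x[0]])
for z in(.02,.025,.03,.035,.04,.045,.05,.055):
    q=[*(p[:2]+.011*y),z];print(z,"wrist",proj(c,q).round(1),"side near edge",proj(sd,q).round(1),"side ctr",proj(sd,[*p[:2],z]).round(1))
print("observed wrist row 284.6, side row ~197")
```

```text
0.02 wrist [313.2 265.7] side near edge [279.7 201.6] side ctr [280.  199.4]
0.025 wrist [313.2 270. ] side near edge [279.6 200.4] side ctr [279.9 198.1]
0.03 wrist [313.1 274.6] side near edge [279.4 199.1] side ctr [279.8 196.9]
0.035 wrist [313.  279.4] side near edge [279.3 197.9] side ctr [279.6 195.7]
0.04 wrist [313.  284.6] side near edge [279.2 196.7] side ctr [279.5 194.4]
0.045 wrist [312.9 290.1] side near edge [279.  195.4] side ctr [279.4 193.2]
0.05 wrist [312.8 296. ] side near edge [278.9 194.2] side ctr [279.2 191.9]
0.055 wrist [312.7 302.2] side near edge [278.8 192.9] side ctr [279.1 190.7]
observed wrist row 284.6, side row ~197
```

Both views put the shut tips at z ≈ 40 mm, which is 32 mm farther back than stated. I'll reopen, go down about 32 mm more, and watch the force.

Call:
drive_tool --rows '[[[0,0,0],[0,0,0],6],[[0,0,0],[0,0,0],6],[[0,0,0],[0,0,0],6],[[0,0,0],[0,0,-1.0],6],[[0,0,0],[0,0,-1.0],6],[[0,0,0],[0,0,0],6]]'

```text
clock: 4.9
position: [0.5141, -0.2717, -0.0023]
ee_rot: [-0.001, 0.927, 0.375, -0.001]
contact_force: [0.2, 0.4, -0.1]
width: 0.0596
gripper_force: 0.0
```

Call:
drive_tool --rows '[[[0,0,0],[0,0,-0.6],6],[[0,0,0],[0,0,-0.5],6],[[0,0,0],[0,0,0],6],[[0,0,0],[0,0,0],4],[[0,0,0],[0,0,0],2.8],[[0,0,0],[0,0,0],2.0],[[0,0,0],[0,0,0],1.5],[[0,0,0],[0,0,0],1.5]]'

```text
clock: 5.9
position: [0.5154, -0.2725, -0.0114]
ee_rot: [0.0, 0.927, 0.375, 0.0]
contact_force: [-0.9, 0.8, 3.9]
width: 0.0251
gripper_force: 61.0
```

Call:
drive_tool --rows '[[[0,0,0],[0,0,1.0],1.5],[[0,0,0],[0,0,2.0],1.5],[[0,0,0],[0,0,3.0],1.5],[[0,0,0],[0,0,3.0],1.5],[[0,0,0],[0,0,3.0],1.5],[[0,0,0],[0,0,1.5],1.5],[[0,0,0],[0,0,0],1.5]]' --force 80

```text
clock: 6.78
position: [0.5154, -0.2725, 0.1238]
ee_rot: [0.001, 0.927, 0.375, 0.0]
contact_force: [0.6, -0.2, -3.1]
width: 0.0246
gripper_force: 79.2
```

Call:
drive_tool --rows '[[[0,0,-0.02],[0.05,2.0,0],1.5],[[0,0,-0.05],[0.2,5.0,0],1.5],[[0,0,-0.06],[0.2,5.5,0],1.5],[[0,0,-0.06],[0.2,5.5,0],1.5],[[0,0,-0.06],[0.2,5.5,0],1.5],[[0,0,-0.05],[0.2,5.0,0],1.5],[[0,0,-0.036],[0.2,4.0,0],1.5],[[0,0,-0.02],[0.03,2.06,0],1.5]]'

```text
clock: 7.78
position: [0.5265, 0.0755, 0.1214]
ee_rot: [-0.001, 0.979, 0.205, -0.002]
contact_force: [-0.3, 0.2, -2.9]
width: 0.0244
gripper_force: 79.2
```

Call:
drive_tool --rows '[[[0,0,0],[0,0,0],1.5],[[0,0,0],[0,0,0],1.5],[[0,0,0],[0,0,0],1.5]]'

```text
clock: 8.15
position: [0.5277, 0.0722, 0.1227]
ee_rot: [0.0, 0.979, 0.204, -0.0]
contact_force: [0.6, 0.3, -2.1]
width: 0.0242
gripper_force: 79.2
```

Run:
```python
from h import *
a=eyes.get_image("wrist")[:,:,::-1]; b=eyes.get_image("side")[:,:,::-1]
b=cv2.resize(b[120:330,260:450],(380,420));t=eyes.get_image("top")[:,:,::-1]
a=cv2.resize(a,(420,315));cv2.imwrite("pics/carry.png",np.hstack([np.vstack([a,np.zeros((105,420,3),np.uint8)]),b]))
s=manip.get_state();print(s["clock"],s["position"],2*np.arctan2(s["ee_rot"][2],s["ee_rot"][1])-np.pi/2,s["width"],s["gripper_force"],s["contact_force"],s["moment"])
c=eyes.get_calibration("wrist")
O=np.array([.5741,.0680]);R=np.array([[-.4011,-.916],[.916,-.4011]])
for q in((-.095,.135),(-.095,-.135),(.095,-.135),(-.09,-.13)):
    print(q,"wrist",proj(c,[*(O+R@q),.07]).round(0),"in pic",(proj(c,[*(O+R@q),.07])*.656).round(0))
```

```text
8.3 [0.52792518 0.07247359 0.12306291] -1.16025016575375 0.024544518661740025 79.17374610900879 [ 0.03323833  0.02777181 -3.00441949] [ 0.05600119  0.02180522 -0.00157779]
(-0.095, 0.135) wrist [481. 374.] in pic [316. 245.]
(-0.095, -0.135) wrist [560. -99.] in pic [368. -65.]
(0.095, -0.135) wrist [160. -98.] in pic [105. -64.]
(-0.09, -0.13) wrist [548. -86.] in pic [359. -56.]
```

View pics/carry.png

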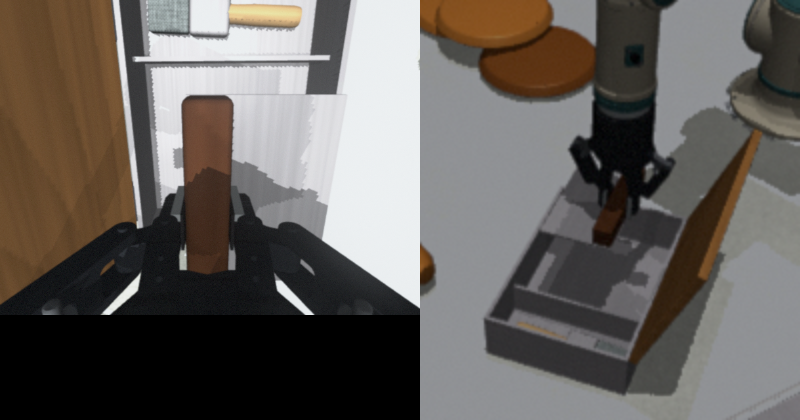

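The scraper hangs level over the wide compartment and parallel to the partition: partition ends are at picture (133,59) and (330,57), blade corner at (346,95). Next is a numeric check of the margins.

Run:
```python
from h import *
c=eyes.get_calibration("wrist");O=np.array([.5741,.0680]);R=np.array([[-.4011,-.916],[.916,-.4011]])
for nm,p,z in(("part -x end",(330,57),.045),("part +x end",(133,59),.045),("blade corner -x -y",(346,95),.137),("bar left top",(183,98),.165),("bar right top",(233,98),.165)):
    w=ray(c,np.array(p)/.65625,z);print(nm,w.round(4),"bin",(R.T@(w[:2]-O)).round(4))
print("tcp bin",R.T@(manip.get_state()["position"][:2]-O))
```

```text
part -x end [0.6615 0.0051 0.045 ] bin [-0.0926 -0.0549]
part +x end [0.5867 0.1722 0.045 ] bin [ 0.0903 -0.0534]
blade corner -x -y [0.6235 0.0232 0.137 ] bin [-0.0608 -0.0273]
bar left top [0.5866 0.1095 0.165 ] bin [ 0.033  -0.0281]
bar right top [0.5962 0.0876 0.165 ] bin [ 0.0091 -0.0281]
tcp bin [0.02261853 0.04050178]
```

Call:
drive_tool --rows '[[[0,0,0],[0,0,-1.5],1.5],[[0,0,0],[0,0,-2.5],1.5],[[0,0,0],[0,0,-2.5],1.5],[[0,0,0],[0,0,-2.0],1.5],[[0,0,0],[0,0,-1.5],1.5],[[0,0,0],[0,0,-1.2],1.5],[[0,0,0],[0,0,-0.8],1.5],[[0,0,0],[0,0,0],1.5]]'

```text
clock: 9.3
position: [0.5277, 0.0732, 0.0027]
ee_rot: [-0.0, 0.979, 0.204, -0.0]
contact_force: [-0.2, -0.3, -2.7]
width: 0.0246
gripper_force: 79.2
```

Call:
drive_tool --rows '[[[0,0,0],[0,0,-0.2],1.5],[[0,0,0],[0,0,-0.2],1.5],[[0,0,0],[0,0,-0.2],1.5],[[0,0,0],[0,0,0],1.5]]'

```text
clock: 9.8
position: [0.5278, 0.0733, -0.0029]
ee_rot: [0.0, 0.979, 0.204, -0.0]
contact_force: [-0.2, -0.6, -2.8]
width: 0.0244
gripper_force: 79.2
```

Call:
drive_tool --rows '[[[0,0,0],[0,0,-0.15],1.5],[[0,0,0],[0,0,-0.15],1.5],[[0,0,0],[0,0,0],1.5],[[0,0,0],[0,0,0],1.5]]'

```text
clock: 10.3
position: [0.5279, 0.0733, -0.0059]
ee_rot: [0.0, 0.979, 0.204, 0.0]
contact_force: [0.1, -0.0, -2.8]
width: 0.0247
gripper_force: 79.2
```

Call:
drive_tool --rows '[[[0,0,0],[0,0,-0.1],1.5],[[0,0,0],[0,0,0],1.5],[[0,0,0],[0,0,0],1.5]]'

```text
clock: 10.68
position: [0.5279, 0.0733, -0.0069]
ee_rot: [0.0, 0.979, 0.204, -0.0]
contact_force: [0.7, 0.2, -2.2]
width: 0.0246
gripper_force: 79.2
```

Call:
drive_tool --rows '[[[0,0,0],[0,0,-0.1],1.5],[[0,0,0],[0,0,0],1.5],[[0,0,0],[0,0,0],1.5]]'

```text
clock: 11.05
position: [0.528, 0.0733, -0.0074]
ee_rot: [0.0, 0.979, 0.204, 0.0]
contact_force: [-1.5, 0.1, 4.4]
width: 0.0251
gripper_force: 80.0
```

Call:
drive_tool --rows '[[[0,0,0],[0,0,0],3.2],[[0,0,0],[0,0,0],4],[[0,0,0],[0,0,0],4.6],[[0,0,0],[0,0,0],4.6]]' --force 30

```text
clock: 11.55
position: [0.528, 0.0733, -0.0079]
ee_rot: [0.0, 0.979, 0.204, 0.0]
contact_force: [0.2, 0.7, -0.8]
width: 0.0459
gripper_force: 0.0
```

Call:
drive_tool --rows '[[[0,0,0],[0,0,0.8],4.6],[[0,0,0],[0,0,2.0],4.6],[[0,0,0],[0,0,4.0],4.6],[[0,0,0],[0,0,5.0],4.6],[[0,0,0],[0,0,5.0],3],[[0,0,0],[0,0,5.0],1.5],[[0,0,0],[0,0,5.0],0],[[0,0,0],[0,0,2.0],0]]'

```text
clock: 12.55
position: [0.529, 0.0733, 0.2844]
ee_rot: [0.001, 0.979, 0.204, 0.003]
contact_force: [0.1, -0.3, -0.6]
width: -0.0001
gripper_force: 0.0
```

Scraper placed and released. Now over the lid to its outer side with the jaws shut.

Call:
drive_tool --rows '[[[0,0,0],[-0.5,2.0,0],0],[[0,0,0],[-0.9,4.0,0],0],[[0,0,0],[-1.0,4.5,0],0],[[0,0,0],[-1.0,4.5,0],0],[[0,0,0],[-1.0,4.0,0],0],[[0,0,0],[-0.5,2.0,0],0],[[0,0,0],[0,0,0],0],[[0,0,0],[0,0,0],0]]'

```text
clock: 13.55
position: [0.4793, 0.282, 0.2802]
ee_rot: [0.001, 0.979, 0.204, 0.0]
contact_force: [0.0, -1.0, -1.0]
width: -0.0004
gripper_force: 0.0
```

Run:
```python
from h import *
p=manip.get_state()["position"];O=np.array([.5741,.0680]);R=np.array([[-.4011,-.916],[.916,-.4011]])
print(p,"bin",R.T@(p[:2]-O))
# lid still open? scraper in top view
c=eyes.get_calibration("top");im=eyes.get_image("top")[:,:,::-1];cv2.imwrite("pics/top5.png",im)
h=cv2.cvtColor(im,cv2.COLOR_BGR2HSV)
m=((h[...,1]>90)&(h[...,2]<150)).astype(np.uint8);m[:160]=0;m[320:]=0;m[:,:190]=0;m[:,360:]=0
for ct in cv2.findContours(m,0,2)[0]:
    if cv2.contourArea(ct)>60:
        r=cv2.minAreaRect(ct);print(r);print([(R.T@(ray(c,q,.035)[:2]-O)).round(3).tolist() for q in cv2.boxPoints(r)])
```

```text
[0.47928555 0.28200733 0.28019132] bin [0.23406079 0.00101169]
((296.5274353027344, 250.9884796142578), (51.613136291503906, 7.704784870147705), 67.2490234375)
[[0.032, -0.024], [0.013, -0.023], [0.013, 0.109], [0.033, 0.109]]
((237.0901336669922, 250.30650329589844), (125.5328369140625, 45.408870697021484), 66.96056365966797)
[[0.222, -0.181], [0.105, -0.181], [0.103, 0.142], [0.218, 0.142]]
((296.4178161621094, 194.2808380126953), (5.266851902008057, 24.6956844329834), 69.44395446777344)
[[-0.002, -0.1], [-0.066, -0.097], [-0.065, -0.084], [-0.002, -0.086]]
```

The scraper lies where intended: bar at bin x 13–33 mm, y −24 to 109 mm. Lowering beside the lid.

Call:
drive_tool --rows '[[[0,0,0],[0,0,-2.0],0],[[0,0,0],[0,0,-3.0],0],[[0,0,0],[0,0,-2.0],0],[[0,0,0],[0,0,-0.6],0],[[0,0,0],[0.4,-0.9,0],0],[[0,0,0],[0.6,-1.35,0],0],[[0,0,0],[0.4,-0.9,0],0],[[0,0,0],[0,0,0],0]]'

```text
clock: 14.6
position: [0.4936, 0.2509, 0.2046]
ee_rot: [0.0, 0.979, 0.204, 0.0]
contact_force: [-0.6, 0.1, -1.2]
width: -0.0002
gripper_force: 0.0
```

Call:
drive_tool --rows '[[[0,0,0],[0.4,-0.9,0],0],[[0,0,0],[0.5,-1.15,0],0],[[0,0,0],[0.5,-1.15,0],0]]'

```text
clock: 14.98
position: [0.5072, 0.2192, 0.2043]
ee_rot: [-0.0, 0.979, 0.205, 0.0]
contact_force: [-1.1, 0.4, 1.0]
width: 0.0
gripper_force: 0.5
```

Call:
drive_tool --rows '[[[0,0,0],[0.5,-1.15,0],0],[[0,0,0],[0.5,-1.15,0],0],[[0,0,0],[0.5,-1.15,0],0],[[0,0,0],[0.4,-0.9,0],0]]'

```text
clock: 15.48
position: [0.5269, 0.175, 0.2068]
ee_rot: [0.001, 0.979, 0.204, 0.002]
contact_force: [-2.8, 0.3, 11.9]
width: -0.0002
gripper_force: 5.6
```

```bash
cat > lid.py <<'E'
from h import *
s=manip.get_state();p=s["position"];O=np.array([.5741,.0680]);R=np.array([[-.4011,-.916],[.916,-.4011]])
print(s["clock"],"bin",R.T@(p[:2]-O),p[2],s["contact_force"])
import sys
im=eyes.get_image("side")[:,:,::-1];sd=eyes.get_calibration("side");cv2.imwrite(f"pics/s_{s['clock']:.2f}.png",im)
h=cv2.cvtColor(im,cv2.COLOR_BGR2HSV);m=((h[...,0]<20)&(h[...,1]>120)&(h[...,2]>60)).astype(np.uint8);m[:150]=0;m[330:]=0;m[:,:285]=0;m[:,480:]=0
ct=max(cv2.findContours(m,0,2)[0],key=cv2.contourArea);print("lid blob",cv2.boundingRect(ct),cv2.approxPolyDP(ct,4,True)[:,0].tolist())
for th in(1.95,1.7,1.57,1.4,1.2,.6,0):
    print(th,[proj(sd,[*(O+R@[.095-.19*np.cos(th),y]),.07+.19*np.sin(th)]).round(0).tolist() for y in(-.135,.135)])
E
python3 lid.py
```

```text
15.475 bin [0.11696711 0.000272  ] 0.2067996479575755 [-2.81213185  0.34207399 11.9080819 ]
lid blob (290, 150, 59, 18) [[290, 154], [302, 165], [327, 167], [344, 160], [348, 150]]
1.95 [[398.0, 257.0], [427.0, 184.0]]
1.7 [[377.0, 248.0], [409.0, 176.0]]
1.57 [[366.0, 244.0], [400.0, 174.0]]
1.4 [[352.0, 241.0], [387.0, 172.0]]
1.2 [[336.0, 241.0], [373.0, 172.0]]
0.6 [[301.0, 252.0], [341.0, 186.0]]
0 [[291.0, 278.0], [330.0, 213.0]]
```

An upward force of 12 N means the lid's edge is catching the wider part of the gripper. I'll raise the tool a little and look at the lid angle.

Call:
drive_tool --rows '[[[0,0,0],[0,0,0.8],0],[[0,0,0],[0,0,0.7],0],[[0,0,0],[0,0,0],0]]'

```text
clock: 15.9
position: [0.5263, 0.1763, 0.2196]
ee_rot: [0.0, 0.979, 0.205, 0.0]
contact_force: [1.0, -0.5, -0.7]
width: -0.0001
gripper_force: 0.0
```

```bash
sed -i 's/m\[:150\]=0/m[:172,:355]=0;m[:150]=0/' lid.py; python3 lid.py | head -2
```

```text
15.9 bin [0.11839301 0.0003866 ] 0.21956254061369368 [ 0.98736853 -0.48867463 -0.72070432]
lid blob (366, 212, 19, 34) [[382, 212], [367, 245]]
```

The lid is almost upright (its edge end at (367,245) against a predicted (366,244)), and there is no force. Now tip it past and stop.

Call:
drive_tool --rows '[[[0,0,0],[0.4,-0.9,0],0],[[0,0,0],[0.4,-0.9,0],0],[[0,0,0],[0.4,-0.9,0],0]]'

```text
clock: 16.32
position: [0.5382, 0.1484, 0.2189]
ee_rot: [0.0, 0.979, 0.204, -0.0]
contact_force: [-0.1, 0.0, -0.1]
width: 0.0
gripper_force: 0.0
```

```bash
python3 lid.py | head -2
```

```text
16.325 bin [0.08802621 0.00064701] 0.21885761391393924 [-0.0827929   0.00065533 -0.12080967]
lid blob (351, 210, 20, 33) [[370, 210], [351, 241], [357, 240]]
```

At about 1.4 rad and free of force, so I back off outward and let it fall.

Call:
drive_tool --rows '[[[0,0,0],[0,0,0],0],[[0,0,0],[-0.4,0.9,0],0],[[0,0,0],[-0.8,1.8,0],0],[[0,0,0],[-1.2,2.7,1.0],0],[[0,0,0],[-1.2,2.7,1.0],0],[[0,0,0],[-0.8,1.8,1.0],0],[[0,0,0],[0,0,0],0],[[0,0,0],[0,0,0],0]]'

```text
clock: 17.38
position: [0.4939, 0.2479, 0.2489]
ee_rot: [0.001, 0.979, 0.205, -0.0]
contact_force: [0.1, 0.0, -0.1]
width: 0.0001
gripper_force: 0.0
```

```bash
python3 lid.py
```

```text
17.375 bin [0.19698748 0.00132178] 0.24885951686717847 [ 0.05366589  0.00598406 -0.06576819]
lid blob (293, 211, 100, 87) [[330, 211], [293, 276], [363, 297], [367, 286], [348, 280], [353, 272], [372, 277], [386, 241], [369, 235], [373, 228], [390, 232], [392, 226]]
1.95 [[398.0, 257.0], [427.0, 184.0]]
1.7 [[377.0, 248.0], [409.0, 176.0]]
1.57 [[366.0, 244.0], [400.0, 174.0]]
1.4 [[352.0, 241.0], [387.0, 172.0]]
1.2 [[336.0, 241.0], [373.0, 172.0]]
0.6 [[301.0, 252.0], [341.0, 186.0]]
0 [[291.0, 278.0], [330.0, 213.0]]
```

The lid is shut: its edge corners at (293,276) and (330,211) match the predictions for angle 0. A short wait, one recheck, then hand in.

Call:
drive_tool --rows '[[[0,0,0],[0,0,1.0],0],[[0,0,0],[0,0,1.0],0],[[0,0,0],[0,0,0],0],[[0,0,0],[0,0,0],0],[[0,0,0],[0,0,0],0]]'

```text
clock: 18.05
position: [0.4937, 0.2482, 0.2688]
ee_rot: [0.0, 0.979, 0.204, -0.0]
contact_force: [-0.5, -0.3, -0.3]
width: -0.0
gripper_force: 0.0
```

```bash
python3 lid.py | head -2; python3 -c "
from rig import job
print(job.sign_off())"
```

```text
18.05 bin [0.19726999 0.00137104] 0.2688176802949397 [-0.4774432  -0.2750032  -0.25829202]
lid blob (293, 211, 100, 87) [[330, 211], [293, 276], [363, 297], [367, 286], [348, 280], [353, 272], [372, 277], [386, 241], [369, 235], [373, 228], [390, 232], [392, 226]]
the job is handed in; nothing more can be done
None
```

The scraper was lowered into the wide compartment and lies flat with its grip bar up, the lid was tipped past upright and fell shut by itself, and the job was handed in at about 18 s; nothing else was deliberately touched, but I did not re-measure the loaf, tin, scale or brush.

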